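# Lock the clamp with the jam nut

### The job

The little jig on the bench holds a wooden disc under a steel strap, and its dark lower nut is already set. Run the big brass jam nut above it down the screw (clockwise) until it meets the lower nut, then tighten it firmly by feel so that the two lock together, but not so hard that the lower nut is dragged round. Leave the other things on the bench alone.

Things in the scene. Friction and masses are not known exactly. Their poses are not given: they have to be found in the camera images.
- jig: plywood clamping jig fixed to the bench: board 100x170x18 mm with a steel strap (top 40 mm above the bench, 36 mm wide) clamping an 88 mm wooden disc on the jig's +y side. Origin on the bench, on the axis of an upright steel screw of 20 mm diameter, whose top is 104 mm above the bench. Both nuts turn about this axis.
- jam_center (a point): centre (half-way up, on the axis) of the brass hexagonal jam nut: 46 mm across flats, 53 mm across corners, 24 mm high; 25 mm round it is free down to the set nut's flange. z points up, y is square to a pair of flats (other pairs every 60 degrees). It starts 2 to 4.5 rad of turning above the set nut and sinks 2 mm per full turn clockwise from above, against about 0.06 N m.
- jam_mark (a point): small red dot on the jam nut's top face, 20.5 mm from the axis along the nut's x (a corner). From touching the set nut, resistance to turning jumps to 0.30 N m and climbs 0.08 N m per further 0.1 rad. Properly tight from 0.18 rad past touching (0.44 N m); about 0.55 N m is right, and it then stays put when released.
- set_top (a point): centre of the top face of the dark steel set nut, 67 mm above the bench: hexagon 30 mm across flats, 20 mm high, on a round flange 58 mm in diameter and 4 mm thick. A torque over 0.70 N m on the tightened jam nut drags it round, which spoils its setting. The jam nut's centre is 12 mm above this point when they touch.
- set_mark (a point): small yellow dot on top of the set nut's flange, 25.5 mm from the axis; it shows whether the set nut has turned
- spoon_blank_3: bystander, to be left alone: pale carved spoon blank, 50x308x22 mm; origin at the centre of its underside
- egg_cup: bystander, to be left alone: turned brown egg cup, 48 mm wide, 57 mm high; origin at the centre of its underside
- offcut_1: bystander, to be left alone: grey split offcut of wood, 33x135x20 mm; origin at the centre of its underside
- tape_measure: bystander, to be left alone: black tape measure, 48x85x40 mm; origin at the centre of its underside
- sanding_block: bystander, to be left alone: wooden sanding block, 56x100x28 mm; origin at the centre of its underside
- chisel: bystander, to be left alone: wood chisel with a pale handle, 41x239x34 mm; origin at the centre of its underside

How it is judged (in metres and radians):
On the way, in this order (a step that is already met when the one before it is completed fails the run):
1. the jam nut is run down until it is within 0.16 mm of the set nut (about half a radian from touching) (z of jam_center in the frame of set_top below 0.01216 m), for 0.02 s.
2. the jam nut is turned at least 0.18 rad beyond touching (z of jam_center in the frame of set_top below 0.0121 m and y of jam_mark in the frame of set_top below -0.00367 m and x of jam_mark in the frame of set_top above 0.01 m), for 0.05 s.
At the end, for the whole second after the job is handed in: the jam nut sits on the set nut (within 0.1 mm) and has been turned at least 0.18 rad (10 degrees) clockwise beyond touching, relative to the set nut, and stays so after it is released (all of step 2).
It fails at once if the set nut is dragged round: its flange dot moves more than 3.5 mm (about 0.14 rad) (distance of set_mark from where it was at the start of the episode above 0.0035 m).
It fails at once if one of the bystanders is moved more than 30 mm (distance of any of spoon_blank_3, egg_cup, offcut_1, tape_measure, sanding_block, chisel from where it was at the start of the episode above 0.03 m).
It also fails if it takes over 64 s, if anything falls off the work surface, if the arm or the gripper's body presses on something with over 40 N, if the wrist force passes 120 N, or if a joint passes its speed limit or range.

### The arm

A 6-joint arm with a two-finger parallel gripper is mounted at the origin on a cart in front of the work surface, level with it; the furniture and walls round the work are solid. World frame = base frame: x ahead of the robot, y to its left, z up, the work surface at z = 0. Lengths are in mm, angles in rad, forces in N, time in s.
With the tool pointing down it reaches from about 350 to 775 mm from the base axis. Payload 7.3 kg.
Tool frame: the origin (TCP) lies at the very end of the fingers, on their centre line; the grasp point (between the pads) lies 19 mm behind it; x points along the fingers, y is the direction in which the jaws open and shut, and the axes are right-handed (so a half turn about x gives the same grasp; the last joint's range is limited). The gripper opens to 92 mm and grips with 3 to 60 N. Pads are 19 mm wide; open, the fingers measure 130 mm over their backs; the gripper's body (75 mm by 190 mm) begins 47 mm behind the grasp point.
Start: joints at [-1.423, 0.342, 1.524, -0, 1.275, -0.146], TCP at [152.058, -502.517, 226.741] pointing down, gripper open.
Joint ranges: [-2.53, 2.53], [-0.77, 2.02], [0.04, 2.7], [-1, 4.14], [0.28, 2.66], [-3.11, 3.11]. Speed limits (rad/s): [2.57, 2.57, 3.14, 3.14, 3.14, 3.14].

### API

Orientations are given as [roll, pitch, yaw] about the fixed x, y, z axes, in that order (R = Rz(yaw) Ry(pitch) Rx(roll)).
In Python, from plant import bot gives the robot as it stands.
- The arm moves only by the tool step_arm, never from a script. Its argument "targets" is a list that holds one entry, the list of rows, each a list of 4 numbers: the shift along the tool's x, y, z in m, then the turn about the tool's x in degrees. A call has exactly 5 rows; each row is the pose to reach, as a shift and turn from the pose measured when the call began, along the tool's axes at that moment; what a row does not reach only later rows make up. A row lasts 1/12 s, in which the tool goes at most 41.7 mm and 7.16 degrees, less where a joint would pass 70% of its speed; a pose out of reach is approached as far as the arm can. A call with a gripper value outside its range is refused whole. "jaw" is the closure, from 0 (fully open) to 1 (shut), set as the call begins (left out, the last holds). The fingers move at their own pace and stop on an object; the grip force is fixed at half the most. Time passes only in rows, so rows that repeat a pose let the fingers close, or fill a call up. It gives the time, the measured TCP pose, the force and the opening at its end, in the units of the state.
- bot.get_obs(): the state, without advancing time (a new reading comes with each control period).
- bot.capture(name): name is "side" or "top"; returns a dict with "color" (480x640x3 uint8, red, green, blue), "depth" (480x640 float32, mm along the optical axis (not along the pixel's ray), 0 where there is no reading), "fov_y" (degrees; the focal length in pixels is half the picture's height over the tangent of half this angle, whatever the lens; pixels are square), "cx", "cy" (the principal point, pixels), "dist_coeffs" ([k1, k2, p1, p2, k3] as OpenCV has them; the pictures are not rectified), "rvec" (rotation vector, rad) and "tvec" (3), from world to camera coordinates, as OpenCV has them. Camera axes: x right, y down, z forward; pixel columns grow to the right and rows downward; lengths in mm; the calibration is good to about 2 mm. A picture is of the moment at which its call begins.
- bot.close_job(): hands the job in, once; it reports no verdict.
The state is a dict: "time": time; "joint_positions": joint angles; "dq": joint speeds; "tau": joint torques, N m; "tool_pos": TCP position; "tcp_rot": TCP orientation; "contact_force": force on the tool from outside, world axes, zero at the start; "moment": the same for the moment, N m; "grip_width": finger opening in mm.
Only numpy, scipy, OpenCV 4.12 (cv2) and the standard library are available. Lean on these libraries where they do the work, as an engineer would, in place of code of your own. Each camera call takes 0.05 s, during which the arm holds its last target. There are 200 camera calls.

## Working session

There is one attempt and no reset: what is moved stays moved. The work goes in short steps, Python scripts to look and compute and a tool call to move; the robot and the scene stay as the last step left them, time stands still between calls to the robot, and variables do not carry over. Pictures are saved under pics/ and viewed, about 8 in all and at most 12, crops included, and the job is handed in when it is done.

Besides the shell and the picture viewer there is one more tool, called after ">>>" in YAML: its name, and indented under it one key for each argument. step_arm: Moves the arm, as the interface text tells. Its arguments: {"type":"object","properties":{"targets":{"type":"array","items":{"type":"array","items":{"type":"array","items":{"type":"number"}}}},"jaw":{"type":"number"}},"required":["targets"]}

```bash
mkdir -p pics; ls
cat > h.py <<'E'
import numpy as np, cv2
from plant import bot
def K(c):
    f=240/np.tan(np.radians(c["fov_y"])/2); return np.array([[f,0,c["cx"]],[0,f,c["cy"]],[0,0,1.]])
def cap(n,save=None):
    c=bot.capture(n)
    if save: cv2.imwrite("pics/"+save,c["color"][:,:,::-1])
    return c
def RT(c): return cv2.Rodrigues(np.array(c["rvec"],float))[0],np.array(c["tvec"],float).ravel()
def ray(c,u,v):
    p=cv2.undistortPoints(np.array([[[u,v]]],float),K(c),np.array(c["dist_coeffs"],float))[0,0]
    R,t=RT(c); return -R.T@t, R.T@np.array([p[0],p[1],1.])
def onz(c,u,v,z):
    o,d=ray(c,u,v); return o+d*(z-o[2])/d[2]
def dep(c,u,v):
    o,d=ray(c,u,v); return o+d*c["depth"][int(round(v)),int(round(u))]
def proj(c,P):
    return cv2.projectPoints(np.array(P,float).reshape(-1,3),np.array(c["rvec"],float),np.array(c["tvec"],float),K(c),np.array(c["dist_coeffs"],float))[0][:,0]
E
python3 - <<'E'
from h import *
import pickle
print(bot.get_obs())
for n in("side","top"):
    c=cap(n,n+"0.png");pickle.dump(c,open(n+"0.pkl","wb"));R,t=RT(c);print(n,-R.T@t,R[2],c["fov_y"])
E
```

```text
pics
{'time': 0.0, 'joint_positions': array([-1.42300781e+00,  3.42676192e-01,  1.52503557e+00, -2.90242392e-05,
        1.27538176e+00, -1.45999748e-01]), 'dq': array([ 0.00057617,  0.00081253,  0.0003596 , -0.00086666,  0.00158626,
        0.00050039]), 'tau': array([ 5.61912857e-04, -4.31234622e+01, -2.44219977e+01,  7.16162869e-02,
        5.58993733e-02, -1.32793780e-04]), 'tool_pos': array([ 151.98113937, -502.08954812,  226.06263295]), 'tcp_rot': array([-1.69830607,  1.5692952 ,  1.73708332]), 'contact_force': array([ 0.00315298, -0.12420513, -0.17232144]), 'moment': array([ 0.03346234, -0.02428554,  0.01993284]), 'grip_width': 92.2332481359567}
side [  628.74104507 -1233.4678759    799.2813826 ] [-0.02516117  0.85592029 -0.51649529] 42.917023072088995
top [ 439.76122852  -43.79110195 1468.86626168] [ 1.12797929e-01  2.90378917e-04 -9.93617906e-01] 43.60511596158897
```

View pics/side0.png

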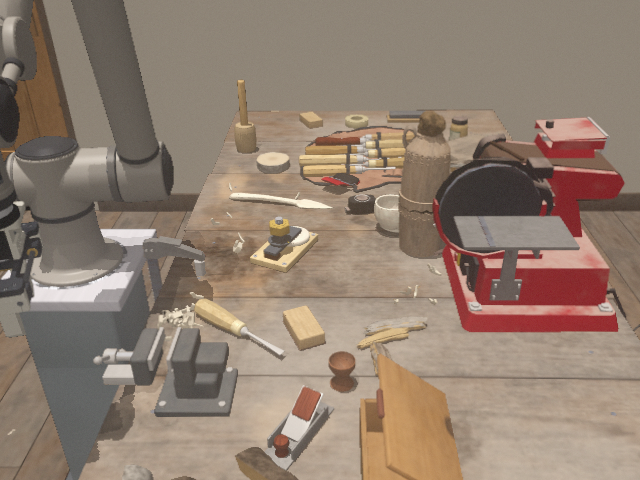

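View pics/top0.png

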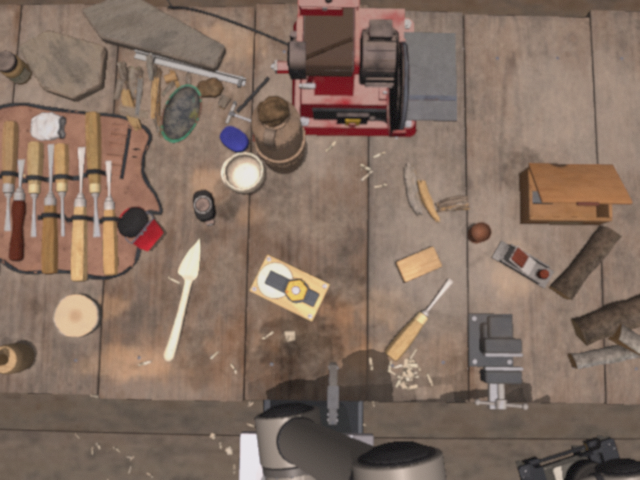

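The side view has the jig at about (283,243) with the brass nut at (279,227). The top view has the nut at about (297,290), with the disc to its left (+y). Next I'll zoom in on both.

Run:
```python
from h import *
import pickle
t=pickle.load(open("top0.pkl","rb"));s=pickle.load(open("side0.pkl","rb"))
a=cv2.resize(t["color"][265:315,262:328],None,fx=6,fy=6,interpolation=cv2.INTER_CUBIC)
b=cv2.resize(s["color"][210:270,250:316],None,fx=6,fy=6,interpolation=cv2.INTER_CUBIC)
a=cv2.copyMakeBorder(a,0,60,0,0,cv2.BORDER_CONSTANT)
cv2.imwrite("pics/z0.png",np.hstack([a,b])[:,:,::-1])
print(dep(t,297,290),dep(t,301,293),dep(t,303,290),dep(t,291,289), onz(t,297,290,104))
```

```text
[487.97998438  21.33456561 102.41067349] [481.77189552  12.72384448  87.43214338] [488.58425742   8.11753383  91.23361933] [490.44579548  35.65837147  91.37854457] [487.92390107  21.25881785 104.        ]
```

View pics/z0.png

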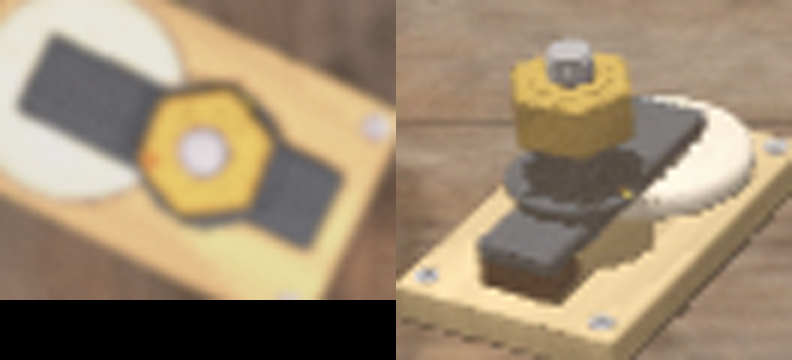

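Run:
```python
from h import *
import pickle
from scipy.spatial.transform import Rotation as Ro
t=pickle.load(open("top0.pkl","rb"));s=pickle.load(open("side0.pkl","rb"))
def tri(a,b):
    (o1,d1),(o2,d2)=ray(t,*a),ray(s,*b)
    k=np.linalg.lstsq(np.c_[d1,-d2],o2-o1,rcond=None)[0]
    p,q=o1+k[0]*d1,o2+k[1]*d2; return (p+q)/2,np.linalg.norm(p-q)
print("screw tri",tri((295.6,290.1),(278.6,217.4)))
m=(t["color"][:,:,0].astype(int)-t["color"][:,:,2]>90)
m[:272]=0;m[310:]=0;m[:,:282]=0;m[:,312:]=0
# ring of nut: fit hexagon (yaw) to brass mask: test by projection overlap
hsv=cv2.cvtColor(t["color"],cv2.COLOR_RGB2HSV); 
print(hsv[290,[288,290,301,303]],hsv[297,285],hsv[281,305])
m=((hsv[...,1]>150)&(hsv[...,2]>120)).astype(np.uint8);m[:275]=0;m[306:]=0;m[:,:282]=0;m[:,312:]=0
n,l,st,ce=cv2.connectedComponentsWithStats(m);i=1+np.argmax(st[1:,4]);m=(l==i).astype(np.uint8)
cn,_=cv2.findContours(m,cv2.RETR_EXTERNAL,cv2.CHAIN_APPROX_NONE);m=cv2.drawContours(m*0,cn,-1,1,-1)
vu=np.argwhere(m)[:,::-1];P=np.array([onz(t,u,v,91.5)[:2] for u,v in vu]);c0=P.mean(0);print("nut c",c0,"area",len(P),"eq flats",st[i])
d=P-c0;r=np.hypot(*d.T);th=np.arctan2(d[:,1],d[:,0])
print("hex phase (corner deg)",np.degrees(np.angle((r**4*np.exp(6j*th)).sum())/6))
for z in(92,):
    sc=onz(t,295.6,290.1,104);mk=onz(t,286.6,291.2,z);e=mk-sc;print("screw",sc,"mark",mk,np.hypot(e[0],e[1]),np.degrees(np.arctan2(e[1],e[0])))
# edge-score fit
o=bot.get_obs();R=Ro.from_euler("xyz",o["tcp_rot"]).as_matrix();print(np.round(R,3), np.degrees(np.arctan2(R[1,1],R[0,1])))
```

```text
screw tri (array([489.33078484,  24.43814384, 108.86758677]), np.float64(3.7358393488440367))
[[ 20 144 229]
 [ 21 128 227]
 [ 22 134 223]
 [ 23 135 232]] [ 19  91 221] [ 18 100 202]
nut c [484.95274347  45.46750355] area 3 eq flats [286 291   2   2   3]
hex phase (corner deg) 16.0356362145581
screw [487.64863636  24.43297548 104.        ] mark [485.23857344  45.5943909   92.        ] 21.298213677207393 96.49739176838942
[[-0.     0.29  -0.957]
 [ 0.001 -0.957 -0.29 ]
 [-1.    -0.001 -0.   ]] -73.16821177206404
```

```bash
cat > nut.py <<'E'
from h import *
def nut(t,z=91.5,show=True):
    hsv=cv2.cvtColor(t["color"],cv2.COLOR_RGB2HSV)
    m=((hsv[...,1]>117)&(hsv[...,2]>110)).astype(np.uint8);m[:275]=0;m[306:]=0;m[:,:280]=0;m[:,314:]=0
    n,l,st,ce=cv2.connectedComponentsWithStats(m);i=1+np.argmax(st[1:,4]);m=(l==i).astype(np.uint8)
    cn,_=cv2.findContours(m,cv2.RETR_EXTERNAL,cv2.CHAIN_APPROX_NONE);m=cv2.drawContours(m*0,cn,-1,1,-1)
    vu=np.argwhere(m)[:,::-1];P=np.array([onz(t,u,v,z)[:2] for u,v in vu]);c0=P.mean(0)
    d=P-c0;r=np.hypot(*d.T);th=np.arctan2(d[:,1],d[:,0])
    ph=np.degrees(np.angle((r**4*np.exp(6j*th)).sum())/6)
    if show:
        for k in m[275:306,280:314]: print("".join(".#"[x] for x in k))
    return c0,ph,len(P),P.min(0),P.max(0)
E
python3 - <<'E'
from nut import *
import pickle
t=pickle.load(open("top0.pkl","rb"));print(nut(t))
s=pickle.load(open("side0.pkl","rb"))
print("proj screw",proj(s,[487.6,22.5,104]),proj(t,[487.6,22.5,104]))
E
```

```text
..................................
..................................
..................................
..................................
..................................
..............#######.............
..........#############...........
.........###############..........
........################..........
........#################.........
........#################.........
.......###################........
.......####################.......
......#####################.......
......#####################.......
.....######################.......
.....######################.......
......####################........
......####################........
.......##################.........
.......##################.........
........#################.........
.........###############..........
..........##############..........
...........###########............
............####..................
..................................
..................................
..................................
..................................
..................................
(array([488.74999992,  24.51168428]), np.float64(-21.618900617624657), 347, array([465.35937437,   1.1922949 ]), array([511.37662289,  49.35375923]))
proj screw [[277.10739047 219.68951846]] [[296.45064918 290.13451684]]
```

>>> step_arm:
  targets:
    - [[0,-0.027,-0.0316,0],[0,-0.054,-0.0632,0],[0,-0.081,-0.0948,0],[0,-0.108,-0.1264,0],[0,-0.1355,-0.158,0]]

```text
time: 0.52
tool_pos: [264.3, -325.0, 226.0]
tcp_rot: [-1.66, 1.569, 1.774]
contact_force: [0.4, -0.7, -0.0]
grip_width: 91.7
```

>>> step_arm:
  targets:
    - [[0,-0.027,-0.0316,0],[0,-0.054,-0.0632,0],[0,-0.081,-0.0948,0],[0,-0.108,-0.1264,0],[0,-0.1355,-0.158,0]]

```text
time: 0.93
tool_pos: [376.1, -149.0, 226.3]
tcp_rot: [-1.701, 1.569, 1.733]
contact_force: [0.6, -0.6, 0.4]
grip_width: 91.8
```

>>> step_arm:
  targets:
    - [[0,-0.027,-0.0316,0],[0,-0.054,-0.0632,0],[0,-0.081,-0.0948,0],[0,-0.108,-0.1264,0],[0,-0.1355,-0.158,0]]

```text
time: 1.35
tool_pos: [487.8, 27.0, 226.4]
tcp_rot: [-1.487, 1.569, 1.948]
contact_force: [0.1, -0.7, 0.4]
grip_width: 91.6
```

>>> step_arm:
  targets:
    - [[0,0,0,-7],[0,0,0,-14],[0,0,0,-21],[0,0,0,-28],[0,0,0,-35]]

```text
time: 1.77
tool_pos: [487.6, 27.3, 226.0]
tcp_rot: [-1.736, 1.568, 2.316]
contact_force: [0.5, -0.0, -0.3]
grip_width: 91.8
```

>>> step_arm:
  targets:
    - [[0,0,0,-7],[0,0,0,-14],[0,0,0,-21],[0,0,0,-28],[0,0,0,-35]]

```text
time: 2.18
tool_pos: [487.3, 27.3, 225.6]
tcp_rot: [-2.152, 1.567, 2.517]
contact_force: [-0.5, -0.3, -0.6]
grip_width: 91.5
```

>>> step_arm:
  targets:
    - [[0,0,0,-7],[0,0,0,-14],[0,0,0,-21],[0,0,0,-28],[0,0,0,-35]]

```text
time: 2.6
tool_pos: [487.0, 27.3, 225.2]
tcp_rot: [-2.664, 1.567, 2.622]
contact_force: [-0.2, 0.2, 0.2]
grip_width: 91.7
```

>>> step_arm:
  targets:
    - [[0,0,0,-7],[0,0,0,-14],[0,0,0,-21],[0,0,0,-28],[0,0,0,-35]]

```text
time: 3.02
tool_pos: [486.8, 27.3, 224.8]
tcp_rot: [3.074, 1.566, 2.693]
contact_force: [-0.3, 0.4, 0.7]
grip_width: 91.5
```

>>> step_arm:
  targets:
    - [[0,0,0,-7],[0,0,0,-14],[0,0,0,-21],[0,0,0,-28],[0,0,0,-35]]

```text
time: 3.43
tool_pos: [486.5, 27.4, 224.5]
tcp_rot: [2.511, 1.565, 2.747]
contact_force: [0.2, -0.4, -0.2]
grip_width: 91.8
```

```bash
cat >> h.py <<'E'
from scipy.spatial.transform import Rotation as Ro
def state(tgt=None):
    o=bot.get_obs();R=Ro.from_euler("xyz",o["tcp_rot"]).as_matrix()
    print("t",round(o["time"],2),"pos",np.round(o["tool_pos"],1),"yang",round(np.degrees(np.arctan2(R[1,1],R[0,1])),1),"tilt x,y",np.round(R[:2,0],4),"j6",round(np.degrees(o["joint_positions"][5]),1),"F",np.round(o["contact_force"],1),"M",np.round(o["moment"],3),"tau",np.round(o["tau"],2),"w",round(o["grip_width"],1))
    if tgt is not None: print("shift mm",np.round(R.T@(np.array(tgt)-o["tool_pos"]),1))
E
python3 -c "
from h import *
state([488.3,24.4,110])
c=cap('side','s1.png');t=cap('top','t1.png')
a=cv2.resize(c['color'][130:290,200:360],None,fx=3,fy=3,interpolation=cv2.INTER_CUBIC);cv2.imwrite('pics/s1z.png',a[:,:,::-1])"
```

```text
t 3.43 pos [486.5  27.4 224.5] yang 103.6 tilt x,y [-0.0055  0.0023] j6 -109.5 F [ 0.2 -0.4 -0.2] M [ 0.137 -0.107  0.074] tau [ 1.000e-02 -3.929e+01 -2.401e+01 -5.000e-02  9.000e-02  1.940e+00] w 91.8
shift mm [114.5  -3.7   1.6]
```

View pics/s1z.png

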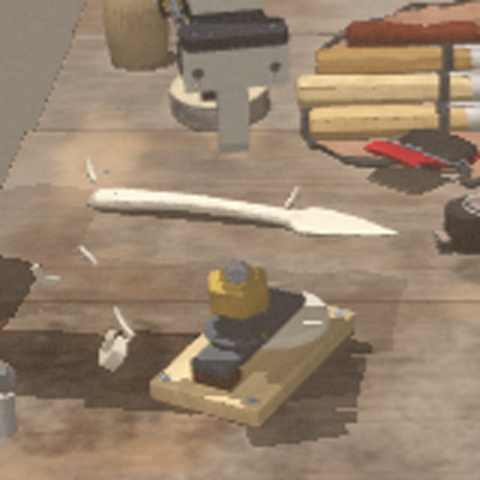

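>>> step_arm:
  targets:
    - [[0.02,-0.0037,0.0016,-6],[0.045,-0.0037,0.0016,-12],[0.07,-0.0037,0.0016,-18],[0.095,-0.0037,0.0016,-24],[0.1145,-0.0037,0.0016,-24]]

```text
time: 3.95
tool_pos: [487.5, 24.5, 108.1]
tcp_rot: [2.157, 1.563, 2.808]
contact_force: [-0.9, -0.5, -0.0]
grip_width: 91.7
```

```bash
python3 -c "
from h import *
state([488.3,24.4,62])
c=cap('side','s2.png');t=cap('top','t2.png')
a=cv2.resize(c['color'][170:260,235:325],None,fx=5,fy=5,interpolation=cv2.INTER_CUBIC);cv2.imwrite('pics/s2z.png',a[:,:,::-1])
o=bot.get_obs();print(proj(c,o['tool_pos']))
"
```

```text
t 3.95 pos [487.5  24.5 108.1] yang 127.3 tilt x,y [-0.0072  0.0025] j6 -133.6 F [-0.9 -0.5 -0. ] M [ 0.163 -0.098 -0.038] tau [  0.05 -44.06 -20.27  -0.07   0.67  -1.39] w 91.7
shift mm [46.1 -0.8  0.8]
[[276.46498217 218.09782819]]
```

View pics/s2z.png

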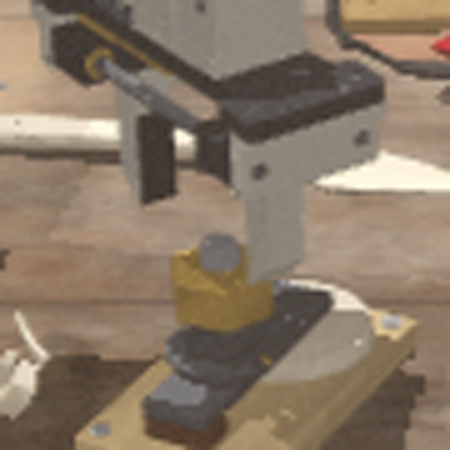

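>>> step_arm:
  targets:
    - [[0.012,-0.0005,0.0003,0],[0.024,-0.0005,0.0003,0],[0.036,-0.0005,0.0003,0],[0.046,-0.0005,0.0003,0],[0.046,-0.0005,0.0003,0]]

```text
time: 4.47
tool_pos: [485.7, 24.6, 60.7]
tcp_rot: [2.269, 1.557, 2.912]
contact_force: [-0.4, 0.2, 0.5]
grip_width: 91.7
```

>>> step_arm:
  targets:
    - [[0,0,0,0],[0,0,0,0],[0,0,0,0],[0,0,0,0],[0,0,0,0]]
  jaw: 1

```text
time: 4.88
tool_pos: [486.0, 24.5, 61.3]
tcp_rot: [2.26, 1.558, 2.904]
contact_force: [0.8, 0.3, -0.1]
grip_width: 63.1
```

>>> step_arm:
  targets:
    - [[0,0,0,0],[0,0,0,0],[0,0,0,0],[0,0,0,0],[0,0,0,0]]

```text
time: 5.3
tool_pos: [486.1, 24.6, 61.5]
tcp_rot: [2.25, 1.558, 2.893]
contact_force: [0.5, 1.5, 2.1]
grip_width: 46.1
```

```bash
python3 -c "
from h import *
state([488.3,24.4,62])"
```

```text
t 5.3 pos [486.1  24.6  61.5] yang 126.9 tilt x,y [-0.0126  0.0032] j6 -133.1 F [0.5 1.5 2.1] M [ 0.248 -0.04   0.054] tau [ -0.46 -42.3  -17.04  -0.2   -0.05   0.05] w 46.1
shift mm [-0.5 -1.5  1.7]
```

>>> step_arm:
  targets:
    - [[0,0,0,3],[0,0,0,7],[0,0,0,11],[0,0,0,15],[0.0001,0,0,19]]

```text
time: 5.72
tool_pos: [485.2, 26.0, 61.3]
tcp_rot: [2.475, 1.555, 2.782]
contact_force: [-1.5, 7.8, 4.8]
grip_width: 46.0
```

```bash
python3 -c "
from h import *
state([488.0,24.4,61.5])"
```

```text
t 5.72 pos [485.2  26.   61.3] yang 107.6 tilt x,y [-0.0143  0.0054] j6 -114.0 F [-1.5  7.8  4.8] M [1.678 0.212 0.074] tau [ -4.53 -41.73 -18.16  -2.01  -0.86  -0.99] w 46.0
shift mm [-0.2 -2.3  2.2]
```

>>> step_arm:
  targets:
    - [[0,0,0,0],[0,0,0,0],[0,-0.0007,0.002,0],[0,-0.0007,0.0042,0],[0,-0.0007,0.0042,0]]
  jaw: 0.35

```text
time: 6.13
tool_pos: [490.1, 26.4, 61.3]
tcp_rot: [2.47, 1.556, 2.778]
contact_force: [0.0, -0.2, 0.5]
grip_width: 59.5
```

```bash
python3 -c "
from h import *
state([489.4,26.6,61.5])
t=cap('top','t3.png')"
```

```text
t 6.13 pos [490.1  26.4  61.3] yang 107.7 tilt x,y [-0.0136  0.0052] j6 -113.9 F [ 0.  -0.2  0.5] M [ 0.138 -0.118  0.009] tau [ 7.000e-02 -4.361e+01 -1.722e+01 -4.000e-02  1.900e-01  1.000e-02] w 59.5
shift mm [-0.2  0.4 -0.6]
```

>>> step_arm:
  targets:
    - [[0,0.0004,-0.0006,0],[0,0.0004,-0.0006,0],[0,0.0004,-0.0006,0],[0,0.0004,-0.0006,0],[0,0.0004,-0.0006,0]]
  jaw: 1

```text
time: 6.6
tool_pos: [488.8, 27.3, 61.3]
tcp_rot: [2.43, 1.555, 2.738]
contact_force: [-1.4, 5.0, 2.5]
grip_width: 46.1
```

```bash
python3 -c "
from h import *
state([489.4,26.6,61.5])"
```

```text
t 6.6 pos [488.8  27.3  61.3] yang 107.6 tilt x,y [-0.0145  0.0062] j6 -113.8 F [-1.4  5.   2.5] M [0.941 0.041 0.03 ] tau [ -2.68 -42.85 -17.8   -1.12  -0.35   0.05] w 46.1
shift mm [-0.2 -0.8  0.3]
```

>>> step_arm:
  targets:
    - [[0,0,0,4],[0,0,0,9],[0,0,0,14],[0,0,0,19],[0.0001,0,0,24]]

```text
time: 7.02
tool_pos: [488.7, 28.0, 61.2]
tcp_rot: [2.798, 1.555, 2.683]
contact_force: [-0.7, 6.1, 0.7]
grip_width: 46.5
```

```bash
python3 -c "
from h import *
state([489.4,26.6,61.5])"
```

```text
t 7.02 pos [488.7  28.   61.2] yang 83.4 tilt x,y [-0.0145  0.0072] j6 -89.6 F [-0.7  6.1  0.7] M [ 1.206 -0.161  0.042] tau [ -3.16 -43.03 -17.49  -1.38  -0.11  -1.31] w 46.5
shift mm [-0.4 -1.3  0.8]
```

>>> step_arm:
  targets:
    - [[0,0,0,0],[0,0,0,0],[0,-0.0003,0.0008,0],[0,-0.0003,0.0015,0],[0,-0.0003,0.0015,0]]
  jaw: 0.35

```text
time: 7.43
tool_pos: [490.4, 27.2, 61.1]
tcp_rot: [2.804, 1.555, 2.69]
contact_force: [-0.4, -0.7, -0.3]
grip_width: 59.7
```

```bash
python3 -c "
from h import *
state([490.2,27.6,61.5])"
```

```text
t 7.43 pos [490.4  27.2  61.1] yang 83.4 tilt x,y [-0.0143  0.0069] j6 -89.7 F [-0.4 -0.7 -0.3] M [ 0.081 -0.151 -0.005] tau [ 3.000e-02 -4.369e+01 -1.730e+01 -1.000e-02  1.700e-01 -2.000e-02] w 59.7
shift mm [-0.4  0.4 -0.3]
```

>>> step_arm:
  targets:
    - [[0,0.0004,-0.0002,0],[0,0.0004,-0.0002,0],[0,0.0004,-0.0002,0],[0,0.0004,-0.0002,0],[0,0.0004,-0.0002,0]]
  jaw: 1

```text
time: 7.85
tool_pos: [490.4, 28.0, 61.2]
tcp_rot: [2.775, 1.555, 2.661]
contact_force: [0.1, 2.6, 1.5]
grip_width: 45.8
```

>>> step_arm:
  targets:
    - [[0,0,0,4],[0,0,0,9],[0,0,0,14],[0,0,0,19],[0.0001,0,0,24]]

```text
time: 8.27
tool_pos: [490.4, 28.0, 61.1]
tcp_rot: [-3.088, 1.555, 2.658]
contact_force: [0.8, 1.3, 1.0]
grip_width: 45.6
```

```bash
python3 -c "
from h import *
state([490.2,27.6,61.5])"
```

```text
t 8.27 pos [490.4  28.   61.1] yang 59.2 tilt x,y [-0.0138  0.0073] j6 -65.4 F [0.8 1.3 1. ] M [ 0.352 -0.226  0.07 ] tau [ -0.85 -43.49 -17.13  -0.33   0.22  -1.32] w 45.6
shift mm [-0.4 -0.5  0. ]
```

>>> step_arm:
  targets:
    - [[0,0,0,7],[0,0,0,14],[0,0,0,21],[0,0,0,28],[0.0002,0,0,35]]

```text
time: 8.68
tool_pos: [490.5, 28.0, 60.9]
tcp_rot: [-2.471, 1.555, 2.658]
contact_force: [0.2, 1.4, 1.3]
grip_width: 46.1
```

```bash
python3 -c "
from h import *
state([490.2,27.6,61.5])"
```

```text
t 8.68 pos [490.5  28.   60.9] yang 23.9 tilt x,y [-0.0137  0.0072] j6 -30.1 F [0.2 1.4 1.3] M [ 0.272 -0.276  0.009] tau [ -0.65 -43.2  -17.08  -0.22   0.21  -1.87] w 46.1
shift mm [-0.6 -0.4  0.2]
```

>>> step_arm:
  targets:
    - [[0,0,0,3],[0,0,0,6],[0,0,0,9],[0,0,0,12],[0.0001,0,0,15]]

```text
time: 9.1
tool_pos: [490.4, 28.0, 60.8]
tcp_rot: [-2.202, 1.555, 2.664]
contact_force: [-0.5, 0.4, 0.7]
grip_width: 45.7
```

```bash
python3 -c "
from h import *
state([490.2,27.6,61.5])"
```

```text
t 9.1 pos [490.4  28.   60.8] yang 8.8 tilt x,y [-0.0137  0.0071] j6 -14.9 F [-0.5  0.4  0.7] M [ 0.266 -0.156  0.074] tau [ -0.61 -43.19 -17.19  -0.19   0.15  -0.77] w 45.7
shift mm [-0.7 -0.3  0.3]
```

>>> step_arm:
  targets:
    - [[-0.0002,0,0,4],[-0.0002,0,0,8],[-0.0002,0,0,12],[-0.0002,0,0,15],[-0.0002,0,0,15]]

```text
time: 9.52
tool_pos: [490.4, 27.9, 60.8]
tcp_rot: [-1.934, 1.555, 2.667]
contact_force: [0.3, 1.7, -2.0]
grip_width: 46.0
```

```bash
python3 -c "
from h import *
state([490.2,27.6,61.5])"
```

```text
t 9.52 pos [490.4  27.9  60.8] yang -6.3 tilt x,y [-0.0137  0.007 ] j6 0.2 F [ 0.3  1.7 -2. ] M [ 0.202 -0.341 -0.021] tau [ -0.49 -44.43 -17.46  -0.22   0.39   0.78] w 46.0
shift mm [-0.7 -0.2  0.4]
```

>>> step_arm:
  targets:
    - [[0,0,0,4],[0,0,0,8],[0,0,0,12],[0,0,0,15],[0,0,0,15]]

```text
time: 9.93
tool_pos: [490.4, 27.9, 60.8]
tcp_rot: [-1.653, 1.556, 2.688]
contact_force: [0.0, 0.8, -1.3]
grip_width: 46.0
```

```bash
python3 -c "
from h import *
state([490.2,27.6,61.5])"
```

```text
t 9.93 pos [490.4  27.9  60.8] yang -21.3 tilt x,y [-0.0137  0.0067] j6 15.1 F [ 0.   0.8 -1.3] M [ 0.155 -0.316  0.359] tau [ -0.96 -44.   -17.4    0.08   0.3    1.21] w 46.0
shift mm [-0.7 -0.1  0.4]
```

```bash
cat > avg.py <<'E'
from h import *
M=[]
for i in range(6):
    bot.capture("top");M.append(bot.get_obs()["moment"][2])
print(np.round(M,3),np.mean(M));state()
E
python3 avg.py
```

```text
[0.368 0.384 0.351 0.378 0.412 0.437] 0.38844276170627184
t 10.23 pos [490.5  27.9  60.8] yang -21.3 tilt x,y [-0.0136  0.0069] j6 15.1 F [ 1.3  1.6 -0.9] M [ 0.162 -0.33   0.437] tau [ -0.88 -44.13 -17.44   0.08   0.31   0.38] w 45.7
```

>>> step_arm:
  targets:
    - [[0,0,0,2],[0,0,0,4],[0,0,0,6],[0,0,0,6],[0,0,0,6]]

```text
time: 10.65
tool_pos: [490.4, 27.9, 60.8]
tcp_rot: [-1.562, 1.555, 2.677]
contact_force: [0.1, 1.1, -1.0]
grip_width: 46.0
```

```bash
python3 avg.py
```

```text
[0.514 0.502 0.467 0.554 0.553 0.523] 0.5187779454945428
t 10.95 pos [490.4  27.9  60.8] yang -27.2 tilt x,y [-0.0137  0.0069] j6 21.1 F [-0.1  1.1 -0.7] M [ 0.144 -0.31   0.523] tau [ -1.03 -44.08 -17.46   0.15   0.28   0.5 ] w 46.0
```

>>> step_arm:
  targets:
    - [[0,0,0,1],[0,0,0,2],[0,0,0,2.5],[0,0,0,2.5],[0,0,0,2.5]]

```text
time: 11.37
tool_pos: [490.4, 27.9, 60.8]
tcp_rot: [-1.516, 1.555, 2.677]
contact_force: [0.2, 0.9, -1.2]
grip_width: 45.7
```

```bash
python3 avg.py; python3 -c "
from h import *
t=cap('side','s4.png');a=cv2.resize(t['color'][200:275,240:325],None,fx=6,fy=6,interpolation=cv2.INTER_CUBIC);cv2.imwrite('pics/s4z.png',a[:,:,::-1])"
```

```text
[0.538 0.535 0.55  0.568 0.62  0.565] 0.5627026358854778
t 11.67 pos [490.4  27.9  60.8] yang -29.7 tilt x,y [-0.0138  0.0069] j6 23.6 F [ 1.1  0.4 -1.1] M [ 0.218 -0.272  0.565] tau [ -1.1  -44.07 -17.47   0.19   0.27   0.57] w 45.8
```

>>> step_arm:
  targets:
    - [[0,0,0,0],[0,0,0,0],[0,0,0,0],[0,0,0,0],[0,0,0,0]]
  jaw: 0

```text
time: 12.13
tool_pos: [490.5, 27.8, 60.8]
tcp_rot: [-1.523, 1.555, 2.67]
contact_force: [0.8, -0.7, -0.1]
grip_width: 74.4
```

>>> step_arm:
  targets:
    - [[0,0,0,0],[0,0,0,0],[-0.02,0,0,0],[-0.045,0,0,0],[-0.075,0,0,0]]

```text
time: 12.55
tool_pos: [490.4, 27.4, 135.6]
tcp_rot: [-1.458, 1.552, 2.735]
contact_force: [0.1, 0.6, 0.9]
grip_width: 91.9
```

>>> step_arm:
  targets:
    - [[-0.03,0,0,0],[-0.06,0,0,0],[-0.09,0,0,0],[-0.11,0,0,0],[-0.12,0,0,0]]

```text
time: 12.97
tool_pos: [493.5, 26.4, 258.8]
tcp_rot: [-1.567, 1.557, 2.625]
contact_force: [0.8, 0.4, 0.5]
grip_width: 91.7
```

>>> step_arm:
  targets:
    - [[0,-0.02,-0.03,0],[0,-0.04,-0.06,0],[0,-0.06,-0.09,0],[0,-0.08,-0.115,0],[0,-0.1,-0.14,0]]

```text
time: 13.38
tool_pos: [475.7, 199.2, 260.2]
tcp_rot: [-1.569, 1.557, 2.624]
contact_force: [0.5, -0.7, -0.7]
grip_width: 92.0
```

Run:
```python
from nut import *
state()
t=cap("top","t5.png");s=cap("side","s5.png")
print(nut(t,show=False))
a=cv2.resize(t["color"][265:315,262:328],None,fx=6,fy=6,interpolation=cv2.INTER_CUBIC)
b=cv2.resize(s["color"][210:270,250:316],None,fx=6,fy=6,interpolation=cv2.INTER_CUBIC)
a=cv2.copyMakeBorder(a,0,60,0,0,cv2.BORDER_CONSTANT)
cv2.imwrite("pics/z5.png",np.hstack([a,b])[:,:,::-1])
```

```text
t 13.38 pos [475.7 199.2 260.2] yang -29.8 tilt x,y [-0.0121  0.0069] j6 43.5 F [ 0.5 -0.7 -0.7] M [-0.009 -0.025  0.009] tau [ -3.31 -43.68 -24.23   0.17   0.07  -0.97] w 92.0
(array([488.92168207,  24.93153718]), np.float64(4.563810568977575), 347, array([465.42990799,   3.31308769]), array([513.53175824,  47.31319206]))
```

View pics/z5.png

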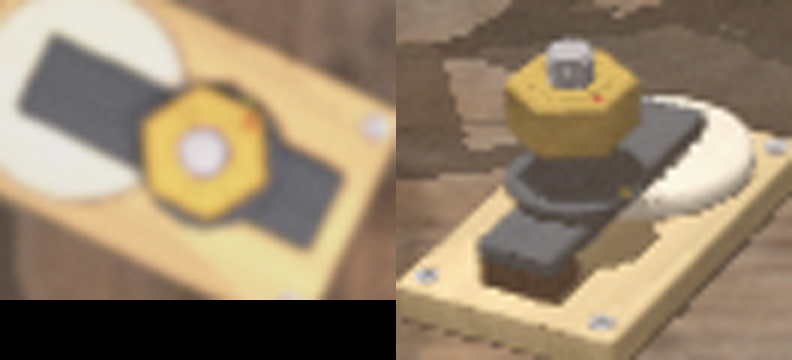

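```bash
python3 -c "
from h import *
print(bot.close_job())"
```

```text
the job is handed in; nothing more can be done
None
```

I ran the brass jam nut down onto the set nut, tightened it to about 0.56 N m, released it, and handed the job in at about 13.5 s. No verdict is reported, so I judge it from my own readings.

**How it went:** I gripped the nut across its flats, re-centred the grip twice, and turned it clockwise. The resistance jumped to about 0.39 N m at touching. I then tightened in small steps to 0.52 and finally about 0.56 N m. From the torque, that is roughly 0.3 rad past touching, against the 0.18 rad needed. It stayed below the 0.70 N m that would drag the set nut.

**Last checks:**
- **Set nut:** after release, its yellow dot was in the same place in the side view as at the start. I judged this by eye.
- **Jam nut:** by camera it had turned about 2.7 rad in all. The camera shows about 3 degrees less turning than the gripper made, probably give in the pads. I did not measure the angle past touching directly.
- **Bystanders:** the arm never went near them and no stray forces showed. I did not compare their positions in the pictures.

**Disagreement:** the cameras put the screw axis 2–3 mm away from where the gripper felt it. I used the gripper's figure.

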